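# Uncap the axle and hold the spread retaining ring at its groove

## Robot

A 6-joint arm with a two-finger parallel gripper is mounted at the origin on a cart in front of the work surface, level with it; the furniture and walls round the work are solid. World frame = base frame: x ahead of the robot, y to its left, z up, the work surface at z = 0. Lengths are in m, angles in rad, forces in N, time in s.
With the tool pointing down it reaches from about 0.35 to 0.975 m from the base axis. Payload 4.9 kg.
Tool frame: the origin (TCP) lies between the finger pads; the fingertips stand 22 mm ahead of it and the grasp point (between the pads) lies 3 mm ahead of it; z points along the fingers, y is the line along which they close (so a half turn about z gives the same grasp; the last joint's range is limited). The gripper opens to 85 mm and grips with 20 to 120 N. Pads are 22 mm wide; open, the fingers measure 114 mm over their backs; the gripper's body (76 mm by 85 mm) begins 54 mm behind the grasp point. The pads swing forward as they close: fully open they stand 13 mm farther back than shut.
Start: joints at [-1.392, 0.053, 1.613, -0, 1.476, -0.119], TCP at [0.183, -0.597, 0.253] pointing down, gripper open.
Joint ranges: [-3.01, 3.01], [-1.01, 2.22], [0.06, 2.58], [-1.02, 4.17], [0.09, 2.62], [-3.14, 3.14]. Speed limits (rad/s): [2.57, 2.57, 3.14, 3.14, 3.14, 3.14].

## Interface

Orientations are given as a unit quaternion [w, x, y, z].
In Python, from plant import state, grab_frame, get_calibration, job_done, recognise, regions_of gives the robot as it stands.
- The arm moves only by the tool apply_moves, never from a script. Its argument "targets" is a list of rows, each an object with "translation": the shift along the tool's x, y, z normalised to -1 to 1, where 1 is 100 mm, a list of three; "twist": the turn about the tool's z normalised to -1 to 1, where 1 is 0.1 rad; "hand": the opening, from 0 (shut) to 1 (fully open). A call has 1 to 8 rows; each row shifts and turns the commanded pose from where the row before left it, along the tool's axes as they then stand; what a row does not reach is not made up. A row lasts 1/10 s, in which the tool goes at most 50 mm and 8.59 degrees, less where a joint would pass 70% of its speed; a pose out of reach is approached as far as the arm can. A call with a number of a shift or a turn outside -1 to 1 is refused whole. A call with a gripper value outside its range is refused whole. The fingers move at their own pace and stop on an object; the grip force is fixed at half the most. Time passes only in rows, so rows that do not move let the fingers close. It gives the time, the measured TCP pose, the force, the opening and the grip force at its end, in the units of the state.
- state(): the state, without advancing time (a new reading comes with each control period).
- grab_frame(name): name is "side" or "top" or "wrist"; returns the picture (384x512x3 uint8, red, green, blue); there is no depth.
- get_calibration(name): a dict with "camera_matrix" (3x3 intrinsics, pixels), "D" ([k1, k2, p1, p2, k3] as OpenCV has them; the pictures are not rectified), "pose" (4x4, takes a point from camera to world coordinates). Camera axes: x right, y up, looking along -z (the intrinsics and any distortion apply to the point x, -y, -z); pixel columns grow to the right and rows downward; lengths in m; the calibration is good to about 2 mm. A picture is of the moment at which its call begins: read the wrist's pose just before it. get_calibration takes no time and is no camera call; for the wrist camera it gives the pose at the moment of the call.
- job_done(): hands the job in; it is judged then, once.
Trained networks look in the newest picture that a camera, given by its name, has taken for a name from the list of things; names that differ only in an ending like _2 or _b are one class to them, and where a whole thing is asked for, a point or a joint stands for the part that bears it (a point fixed in the world has none). Each returns a list of dicts, best first, with "score" (0 to 1); they miss things now and then, are a little off and sometimes report something else, mostly with a low value. They report only what shows in the picture. A call takes as long as a camera call. They do not tell look-alikes from the thing itself.
- recognise(camera, query): "point" ([x, y, z] in m, in world coordinates, good to about 4 mm: the middle of the surface that is visible of it).
- regions_of(camera, query): "pixels" (384x512 bool, what is visible of it).
The state is a dict: "time": time; "joint_pos": joint angles; "joint_vel": joint speeds; "joint_efforts": joint torques, N m; "tool_pos": TCP position; "tool_rot": TCP orientation; "contact_force": force on the tool from outside, world axes, zero at the start; "ft_torque": the same for the moment, N m; "gripper_width": opening from 0.0 (shut) to 1.0 (fully open); "grasp_force": force on a finger pad.
Only numpy, scipy, OpenCV 4.12 (cv2) and the standard library are available. Lean on these libraries where they do the work, as an engineer would, in place of code of your own. Each camera call takes 0.05 s, during which the arm holds its last target. There are 200 camera calls.

## Task

Turn the bayonet dust cap on the axle anticlockwise past its spring catch, lift it out and stand it upright on the bench, clear of the axle plate. Then take the ring-spreading pliers from their stand, squeeze them fully to spread the split ring, and lower it over the axle to the groove. Finish while holding it there, spread, level with the groove, upright, centred and clear of the axle, with the other things left where they are.

Things in the scene. Friction and masses are not known exactly. Their poses are not given: they have to be found in the camera images.
- axle_seat: fixed grey flange plate 100 x 100 x 14 mm with a vertical steel axle in its middle, hidden under the cap at first. Origin: centre of the plate's underside, on the bench; z up along the axle. A boss 29 mm across and 10 mm high round the axle's foot; two bayonet catches (hooks up to 27.5 mm above the bench) on its +x and -x sides, a spring plunger beside each
- groove (a point): middle of the ring groove, on the axle's axis, 50 mm above the bench: groove 18 mm in diameter and 10 mm wide (45 to 55 mm above the bench); fixed to axle_seat
- axle_tip (a point): centre of the axle's top end, 69 mm above the bench; the axle is 24 mm in diameter; fixed to axle_seat
- cap: loose grey bayonet dust cap over the axle, 92 mm high, 0.06 to 0.13 kg. Origin: centre of its open foot, 14 mm above the bench at the start; z up. Round shell 40 mm across, 66 mm high (32 mm across, 60 mm deep inside), two lugs 12 mm wide along its +x and -x at the foot (58 mm over the lugs). It stands on its foot on the bench by itself; lifting it 60 mm clears the axle
- cap_lug (a point): foot of the cap at its +x lug, 23 mm from the axis. Locked, cap x lies along axle_seat x within 3 degrees, lugs under the catches. Turned anticlockwise seen from above (up to 0.2 N m, passing the plungers between about 10 and 55 degrees) it is free to lift straight up from 58 degrees; a solid stop comes at about 76 degrees. Lift at 60 to 72 degrees
- cap_grip (a point): in the bar grip on the cap's top, 82 mm above its foot, 10 mm below its top. The bar is 14 mm wide, 38 mm long along the cap's x, 26 mm high: pinch across the cap's y
- stand: fixed aluminium fork stand, base 80 x 60 x 8 mm, that holds the pliers upright. Two posts at x = +-24 mm, 85 mm high, with slots 11 mm wide, open above, whose ledges (76 mm high) carry the pliers' cross bar. Origin: centre of its underside. Plate and stand are side by side, either one on the left; left of both, round x = 0.50, y = 0.13 m, the bench is free
- pliers: loose ring-spreading pliers, about 140 mm high, 0.15 to 0.3 kg, upright in the stand: lift straight up by 15 mm or more to free them. Origin: in the pivot, 80 mm above the bench at the start; z up; x along the cross bar (56 x 8 x 8 mm) and pivot. Two arms at +y and -y: grey handles above the pivot, jaws with the two halves of a split ring below
- plier_grip (a point): midway between the handles, 53 mm above the pivot: pinch here from above along the pliers' y. Handles are 18 mm wide (x), 29 to 78 mm above the pivot, about 56 mm over their outer faces slack, 40 mm squeezed (faces then parallel). Squeezing takes 5 N at first, 10 N at the solid stop; a grip of about 25 to 30 N is good. A spring opens the handles and closes the ring when let go
- ring_center (a point): centre of the split ring (mid thickness) when spread: on the pliers' axis, 58 mm below the pivot (slack, the ring is 2 mm lower). Ring 4 mm thick, 20 mm inside, 32 mm outside slack: too small for the axle. Spread, each half moves out 9 mm along y and passes the axle with about 4 mm to spare
- jaw_left (a joint): angle of the left arm in rad: 0 slack, 0.155 handles squeezed to the stop and ring fully spread; the ring passes the axle from about 0.07. The right arm moves alike
- alu_block: bystander, not to be disturbed: aluminium spacer block 36 x 46 x 26 mm; origin at the centre of its underside
- cover: bystander, not to be disturbed: small grey cast cover 48 x 68 x 20 mm; origin at the centre of its underside
- connector: bystander, not to be disturbed: black connector half 22 x 58 x 19 mm; origin at the centre of its underside
- plug_gauge: bystander, not to be disturbed: plug gauge, a hexagonal bar with two plugs, 18 x 106 x 16 mm; origin at the centre of its underside
- puck: bystander, not to be disturbed: turned steel puck with a bore, 34 mm across, 24 mm high; origin at the centre of its underside
- hex_key: bystander, not to be disturbed: black L-shaped hex key 38 x 94 x 8 mm; origin at the centre of its underside
Things that resemble listed ones, but are neither listed nor needed, are in the scene too. Leave any purple or red look-alike of the cap alone.

How it is judged:
By the outcome, as a careful person would: the job done as asked, in the order asked, and still so for the second after the job is handed in, while the arm keeps its last pose, push and grip.
It also fails if it takes over 72 s, if anything falls off the work surface, if the arm or the gripper's body presses on something with over 40 N, if the wrist force passes 120 N, or if a joint passes its speed limit or range.

## Working session

There is one attempt and no reset: what is moved stays moved. The work goes in short steps, Python scripts to look and compute and a tool call to move; the robot and the scene stay as the last step left them, time stands still between calls to the robot, and variables do not carry over. Pictures are saved under pics/ and viewed, at most 10 in all, crops included, and the job is handed in when it is done.

Besides the shell and the picture viewer there is one more tool, called as name([rows], argument=value, ...), one row to a line, values as JSON. apply_moves: Moves the arm, as the interface text tells. Its arguments: {"type":"object","properties":{"targets":{"type":"array"}},"required":["targets"]}

```bash
mkdir -p pics; ls; python3 - <<'E'
from plant import *
import cv2,numpy as np
s=state();print(s)
ims=[]
for c in("side","top"):
    im=grab_frame(c);ims.append(im)
    for q in("axle_seat","cap","stand","pliers","alu_block","cover","connector","plug_gauge","puck","hex_key"):
        print(c,q,[(np.round(d["point"],3).tolist(),round(d["score"],2)) for d in recognise(c,q)][:3])
    cv2.imwrite(f"pics/{c}0.png",im[:,:,::-1])
    k=get_calibration(c);print(np.round(k["camera_matrix"],1).tolist(),k["D"],np.round(k["pose"],3).tolist())
E
```

```text
pics
{'time': 0.0, 'joint_pos': array([-1.39197917e+00,  5.33406411e-02,  1.61430073e+00, -6.00224658e-06,
        1.47597821e+00, -1.19007129e-01]), 'joint_vel': array([-0.00035975,  0.00014546, -0.00014108, -0.00159643, -0.00113122,
        0.00120271]), 'joint_efforts': array([-5.15281699e-04, -3.93682837e+01, -3.70177174e+01, -1.12073419e-04,
        7.12594439e-03, -3.05260073e-06]), 'tool_pos': array([ 0.18329214, -0.59691685,  0.252069  ]), 'tool_rot': array([-1.01291806e-03,  9.88932510e-01,  1.48362609e-01, -3.32890493e-05]), 'contact_force': array([0.32217552, 0.49923949, 0.34583411]), 'ft_torque': array([ 0.01691142,  0.01694489, -0.0173383 ]), 'grasp_force': 0.0, 'gripper_width': 0.9964739943327457}
side axle_seat [([0.5, -0.251, 0.015], 0.78), ([0.506, -0.261, 0.068], 0.56), ([0.503, 0.01, 0.101], 0.51)]
side cap [([0.5, -0.266, 0.066], 0.71), ([0.512, -0.132, 0.052], 0.65), ([0.468, -0.612, 0.055], 0.43)]
side stand [([0.501, 0.011, 0.006], 0.6), ([0.505, -0.262, 0.066], 0.6)]
side pliers [([0.503, 0.007, 0.098], 0.78)]
side alu_block [([0.657, -0.044, 0.022], 0.64)]
si
[... 583 characters left out ...]
514, -0.136, 0.061], 0.64), ([0.508, -0.27, 0.014], 0.51)]
top stand [([0.491, -0.005, 0.008], 0.46)]
top pliers [([0.511, 0.005, 0.084], 0.43)]
top alu_block [([0.668, -0.056, 0.029], 0.57), ([0.49, -0.0, 0.012], 0.28)]
top cover [([0.636, 0.04, 0.017], 0.72)]
top connector [([0.662, -0.131, 0.012], 0.48), ([0.506, 0.004, 0.089], 0.18)]
top plug_gauge [([0.48, 0.209, 0.008], 0.61)]
top puck [([0.64, 0.04, 0.018], 0.55)]
top hex_key [([0.48, 0.208, 0.012], 0.43)]
[[459.3, 0.0, 258.6], [0.0, 459.3, 189.0], [0.0, 0.0, 1.0]] [0.00179301 0.         0.         0.         0.        ] [[-0.0, 0.987, -0.158, 0.268], [-1.0, -0.001, -0.008, -0.145], [-0.009, 0.158, 0.987, 2.012], [0.0, 0.0, 0.0, 1.0]]
```

```bash
python3 - <<'E'
import cv2,numpy as np
a=cv2.imread("pics/side0.png");b=cv2.imread("pics/top0.png")
cv2.imwrite("pics/s1.png",cv2.resize(a,(800,600),interpolation=cv2.INTER_CUBIC))
cv2.imwrite("pics/t1.png",cv2.resize(b,(800,600),interpolation=cv2.INTER_CUBIC))
E
```

```text
(no output)
```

View pics/s1.png

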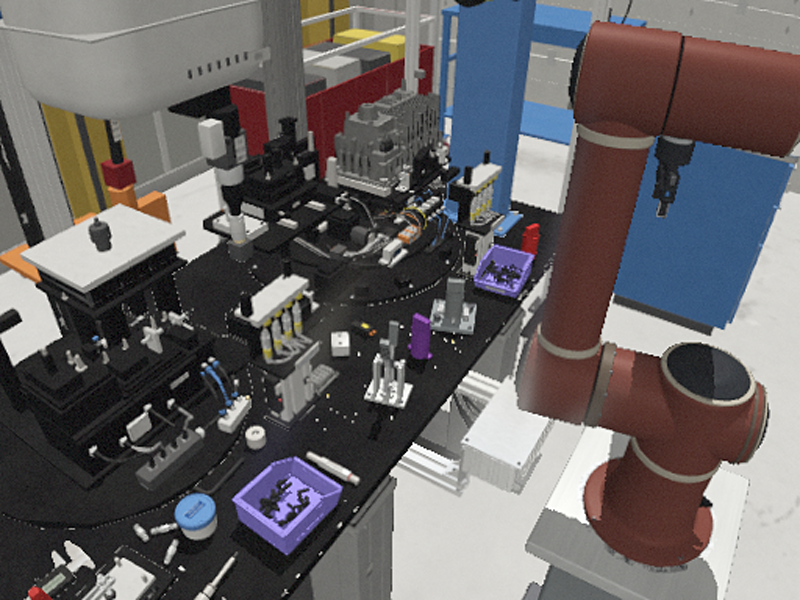

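View pics/t1.png

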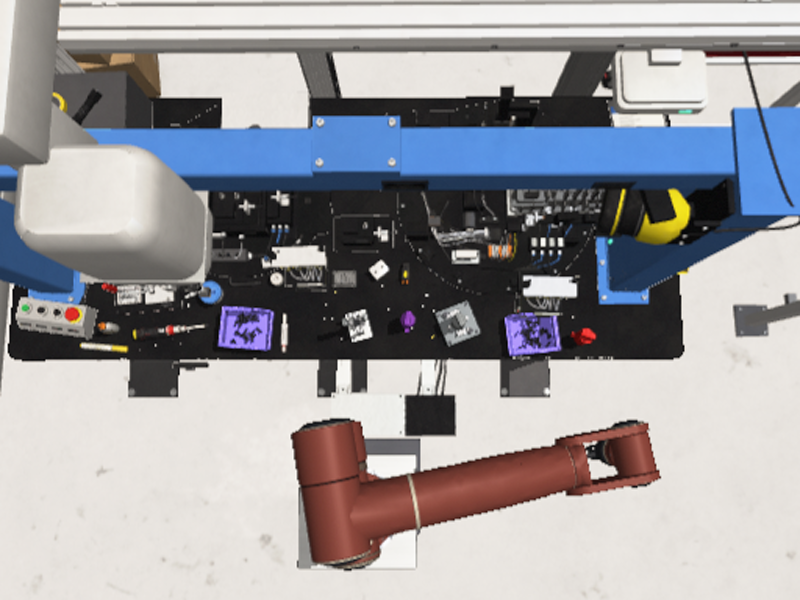

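The side picture (800 px scale) shows the stand with the pliers at (388,370), the purple look-alike cap at (420,335) and the grey cap on its plate at (455,300). The top picture shows them at (357,325), (407,322) and (457,322). The hex key lies left of the stand at (330,325).

```bash
cat > h.py <<'E'
from plant import *
import numpy as np, cv2
from scipy.spatial.transform import Rotation as R
def tool():
    s=state();q=s["tool_rot"];Rm=R.from_quat([q[1],q[2],q[3],q[0]]).as_matrix()
    return s,np.array(s["tool_pos"]),Rm
def hd():
    _,_,Rm=tool();return np.degrees(np.arctan2(Rm[1,0],Rm[0,0]))
def go(p,head=None):
    "total shift in tool axes, units of 100 mm; twist in units of 0.1 rad"
    s,t,Rm=tool();h=hd()
    print("t",round(s["time"],2),"tcp",np.round(t,4),"head",round(h,2),"tilt",np.round(Rm[:2,2],4),"shift",np.round(Rm.T@(np.array(p)-t)*10,3),
      "twist",None if head is None else round(np.radians(h-head)*10,3))
def proj(cam,P):
    k=get_calibration(cam);T=np.linalg.inv(np.array(k["pose"]));P=np.atleast_2d(P)
    c=(T[:3,:3]@P.T).T+T[:3,3];c=c*[1,-1,-1]
    return cv2.projectPoints(c.reshape(-1,1,3),np.zeros(3),np.zeros(3),np.array(k["camera_matrix"]),np.array(k["D"]))[0].reshape(-1,2)
def unproj(k,uv,z):
    uv=np.array(uv,float).reshape(-1,1,2)
    n=cv2.undistortPoints(uv,np.array(k["camera_matrix"]),np.array(k["D"])).reshape(-1,2)
    T=np.array(k["pose"]);d=(T[:3,:3]@np.c_[n[:,0],-n[:,1],-np.ones(len(n))].T).T
    o=T[:3,3];return o+d*((z-o[2])/d[:,2])[:,None]
E
python3 - <<'E'
from h import *
go([0.42,-0.263,0.27])
k=get_calibration("wrist");s,t,Rm=tool();T=np.array(k["pose"])
print(k["camera_matrix"],k["D"],"cam in tool",np.round(Rm.T@(T[:3,3]-t),4),"look in tool",np.round(Rm.T@-T[:3,2],3),"up",np.round(Rm.T@T[:3,1],3))
E
```

```text
t 1.1 tcp [ 0.1834 -0.5975  0.2533] head 17.06 tilt [ 0. -0.] shift [ 3.244 -2.503 -0.167] twist None
[[284.55666134   0.         252.7286472 ]
 [  0.         284.55666134 187.63254342]
 [  0.           0.           1.        ]] [-0.04034243  0.          0.          0.          0.        ] cam in tool [ 0.0712  0.0014 -0.1215] look in tool [-0.285 -0.     0.959] up [0.959 0.001 0.285]
```

apply_moves([
  {"translation":[0.36,-0.28,-0.02],"twist":0,"hand":1},
  {"translation":[0.36,-0.28,-0.02],"twist":0,"hand":1},
  {"translation":[0.36,-0.28,-0.02],"twist":0,"hand":1},
  {"translation":[0.36,-0.28,-0.02],"twist":0,"hand":1},
  {"translation":[0.36,-0.28,-0.02],"twist":0,"hand":1},
  {"translation":[0.36,-0.28,-0.02],"twist":0,"hand":1},
  {"translation":[0.36,-0.28,-0.02],"twist":0,"hand":1},
  {"translation":[0.36,-0.28,-0.02],"twist":0,"hand":1},
])

```text
time: 1.9
tool_pos: [0.3937, -0.2972, 0.2697]
tool_rot: [0.0, 0.989, 0.148, 0.0]
contact_force: [0.6, -0.5, 0.1]
gripper_width: 1.0
grasp_force: 0.0
```

apply_moves([
  {"translation":[0.32,-0.26,0],"twist":0,"hand":1},
  {"translation":[0,0,0],"twist":0,"hand":1},
  {"translation":[0,0,0],"twist":0,"hand":1},
])

```text
time: 2.2
tool_pos: [0.4162, -0.2641, 0.2695]
tool_rot: [0.0, 0.989, 0.149, -0.0]
contact_force: [0.5, -0.2, -0.2]
gripper_width: 1.002
grasp_force: 0.0
```

```bash
python3 - <<'E'
from h import *
go([0.43,-0.263,0.27])
k=get_calibration("wrist");im=grab_frame("wrist")
cv2.imwrite("pics/w1.png",cv2.resize(im[:,:,::-1],(800,600),interpolation=cv2.INTER_CUBIC))
np.save("w1.npy",im);import pickle;pickle.dump(k,open("w1.pkl","wb"))
for q in("axle_seat","cap","cap_grip","cap_lug","axle_tip","groove"):
    print(q,[(np.round(d["point"],4).tolist(),round(d["score"],2)) for d in recognise("wrist",q)][:3])
E
```

```text
t 2.2 tcp [ 0.4162 -0.2641  0.2695] head 17.18 tilt [-0.     -0.0007] shift [ 0.135  0.03  -0.005] twist None
axle_seat [([0.5113, -0.2701, 0.0135], 0.69)]
cap [([0.5111, -0.2731, 0.0894], 0.88), ([0.5176, -0.146, 0.065], 0.68), ([0.4707, -0.6043, 0.024], 0.56)]
cap_grip [([0.5129, -0.1448, 0.064], 0.89), ([0.5106, -0.2749, 0.0889], 0.81), ([0.4717, -0.6061, 0.028], 0.66)]
cap_lug [([0.5125, -0.1464, 0.0654], 0.9), ([0.5106, -0.2756, 0.0848], 0.75), ([0.4693, -0.6025, 0.0217], 0.62)]
axle_tip [([0.5124, -0.2713, 0.0131], 0.92)]
groove [([0.5129, -0.2703, 0.0119], 0.76)]
```

View pics/w1.png

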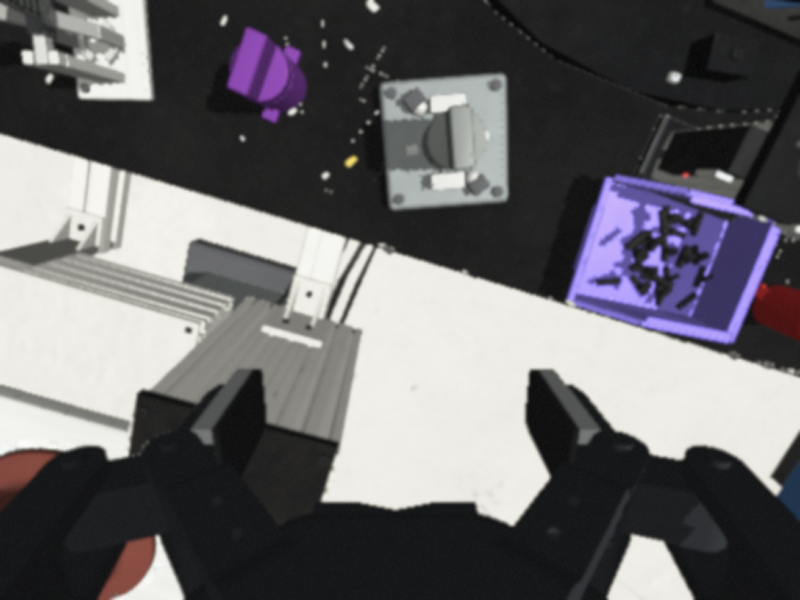

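The wrist picture (800 px scale) shows the grey plate with corners (379,84), (505,74), (509,201) and (390,210). The bar grip runs from about (460,105) to (465,167), and the catches are at (448,102) and (448,180). The purple cap is well to the left at (265,75).

```bash
python3 - <<'E'
from h import *
import pickle
k=pickle.load(open("w1.pkl","rb"));im=np.load("w1.npy")
g=cv2.cvtColor(im,cv2.COLOR_RGB2GRAY)
sc=512/800
c=np.array([(379,84),(505,74),(509,201),(390,210)],float)*sc
P=unproj(k,c,0.014);print(np.round(P,4),P.mean(0))
print("sides",[round(np.linalg.norm(P[i]-P[(i+1)%4]),4) for i in range(4)],"ang",[round(np.degrees(np.arctan2(*(P[(i+1)%4]-P[i])[1::-1])),1) for i in range(4)])
# local enlarged crop of cap
cr=im[36:146,230:340,::-1]
cv2.imwrite("pics/c1.png",cv2.resize(cr,(600,600),interpolation=cv2.INTER_CUBIC))
E
```

```text
[[ 0.5371 -0.2153  0.014 ]
 [ 0.5734 -0.307   0.014 ]
 [ 0.4826 -0.3451  0.014 ]
 [ 0.446  -0.2521  0.014 ]] [ 0.50975799 -0.27988515  0.014     ]
sides [np.float64(0.0986), np.float64(0.0984), np.float64(0.0999), np.float64(0.0983)] ang [np.float64(-68.4), np.float64(-157.3), np.float64(111.5), np.float64(22.0)]
```

View pics/c1.png

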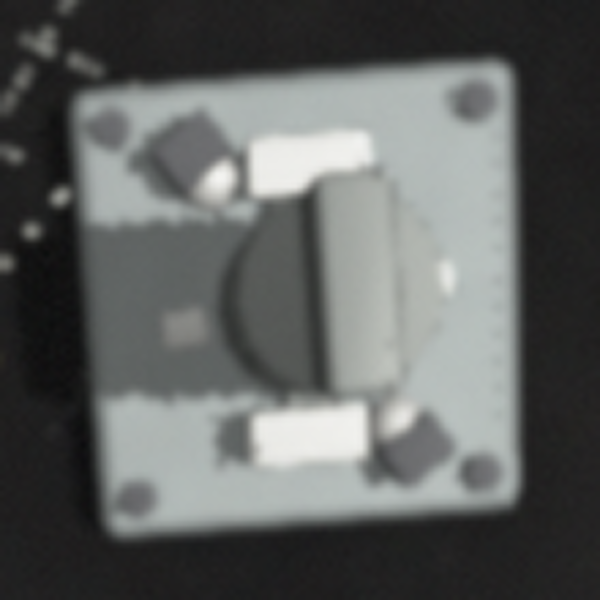

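The crop shows the bar's top face with corners (325,180), (390,178), (400,385) and (330,392). The two catches and plungers lie along the bar's direction, so the cap is locked.

```bash
python3 - <<'E'
from h import *
import pickle
k=pickle.load(open("w1.pkl","rb"))
f=lambda c,z:unproj(k,np.array(c,float)*110/600+[230,36],z)
B=f([(325,178),(392,176),(402,386),(330,392)],0.106);print(np.round(B,4),B.mean(0))
print([round(np.linalg.norm(B[i]-B[(i+1)%4]),4) for i in range(4)],[round(np.degrees(np.arctan2(*(B[(i+1)%4]-B[i])[1::-1])),1) for i in range(4)])
P=f([(70,92),(513,60),(521,503),(103,538)],0.014);print(P.mean(0))
print([round(np.degrees(np.arctan2(*(P[(i+1)%4]-P[i])[1::-1])),1) for i in range(4)])
go([0.51,-0.280,0.18],22)
E
```

```text
[[ 0.5249 -0.2681  0.106 ]
 [ 0.5287 -0.279   0.106 ]
 [ 0.4963 -0.2925  0.106 ]
 [ 0.4915 -0.2806  0.106 ]] [ 0.51032085 -0.2800595   0.106     ]
[np.float64(0.0115), np.float64(0.0351), np.float64(0.0128), np.float64(0.0357)] [np.float64(-71.0), np.float64(-157.4), np.float64(112.0), np.float64(20.5)]
[ 0.5101624  -0.27977641  0.014     ]
[np.float64(-68.8), np.float64(-158.1), np.float64(112.0), np.float64(21.2)]
t 2.55 tcp [ 0.4155 -0.2654  0.2693] head 16.96 tilt [-0.0001  0.    ] shift [0.862 0.415 0.893] twist -0.88
```

apply_moves([
  {"translation":[0.29,0.14,0.3],"twist":0,"hand":1},
  {"translation":[0.29,0.14,0.3],"twist":0,"hand":1},
  {"translation":[0.29,0.14,0.3],"twist":0,"hand":1},
  {"translation":[0,0,0],"twist":-0.82,"hand":1},
  {"translation":[0,0,0],"twist":0,"hand":1},
])

```text
time: 3.05
tool_pos: [0.511, -0.2792, 0.1769]
tool_rot: [-0.002, 0.982, 0.189, -0.002]
contact_force: [-0.1, -0.6, -0.1]
gripper_width: 0.999
grasp_force: 0.0
```

```bash
python3 - <<'E'
from h import *
go([0.5102,-0.280,0.106],21.7);print(state()["joint_pos"])
E
```

```text
t 3.05 tcp [ 0.511  -0.2792  0.1769] head 21.74 tilt [-0.0036  0.0025] shift [-0.009  0.007  0.709] twist 0.007
[-6.27829743e-01  1.35368879e-02  1.78338719e+00 -7.38200356e-05
  1.34904842e+00  5.63570064e-01]
```

apply_moves([
  {"translation":[-0.005,0,0.35],"twist":0,"hand":1},
  {"translation":[-0.005,0,0.25],"twist":0,"hand":1},
  {"translation":[0,0,0.1],"twist":0,"hand":1},
  {"translation":[0,0,0],"twist":0,"hand":0},
  {"translation":[0,0,0],"twist":0,"hand":0},
  {"translation":[0,0,0],"twist":0,"hand":0},
  {"translation":[0,0,0],"twist":0,"hand":0},
  {"translation":[0,0,0],"twist":0,"hand":0},
])

```text
time: 3.85
tool_pos: [0.511, -0.2798, 0.1105]
tool_rot: [0.001, 0.982, 0.189, 0.001]
contact_force: [-1.7, 1.1, 5.9]
gripper_width: 0.151
grasp_force: 52.1
```

apply_moves([
  {"translation":[0,0,0],"twist":0,"hand":0},
  {"translation":[0,0,0],"twist":0,"hand":0},
])

```text
time: 4.05
tool_pos: [0.511, -0.2798, 0.1104]
tool_rot: [0.0, 0.982, 0.189, 0.0]
contact_force: [-1.2, 1.4, 6.5]
gripper_width: 0.148
grasp_force: 59.6
```

```bash
python3 - <<'E'
from h import *
go([0.5102,-0.280,0.106],21.7);s=state();print(s["contact_force"],s["ft_torque"],s["gripper_width"],s["grasp_force"])
E
```

```text
t 4.05 tcp [ 0.511  -0.2798  0.1104] head 21.76 tilt [ 0.0011 -0.0006] shift [-0.009 -0.001  0.044] twist 0.011
[-1.20023178  1.4318035   6.51575629] [0.26341782 0.14639099 0.00799282] 0.14776674395343836 59.64337170124054
```

apply_moves([
  {"translation":[0,0,0],"twist":-0.9,"hand":0},
  {"translation":[0,0,0],"twist":-0.9,"hand":0},
  {"translation":[0,0,0],"twist":-0.9,"hand":0},
  {"translation":[0,0,0],"twist":-0.9,"hand":0},
  {"translation":[0,0,0],"twist":-0.9,"hand":0},
  {"translation":[0,0,0],"twist":-0.9,"hand":0},
])

```text
time: 4.65
tool_pos: [0.5113, -0.28, 0.1104]
tool_rot: [0.001, 0.895, 0.445, 0.001]
contact_force: [-0.0, 0.2, 4.5]
gripper_width: 0.145
grasp_force: 59.6
```

apply_moves([
  {"translation":[0,0,0],"twist":-0.9,"hand":0},
  {"translation":[0,0,0],"twist":-0.9,"hand":0},
  {"translation":[0,0,0],"twist":-0.9,"hand":0},
  {"translation":[0,0,0],"twist":-0.9,"hand":0},
  {"translation":[0,0,0],"twist":-0.9,"hand":0},
  {"translation":[0,0,0],"twist":-0.9,"hand":0},
  {"translation":[0,0,0],"twist":-0.8,"hand":0},
  {"translation":[0,0,0],"twist":0,"hand":0},
])

```text
time: 5.45
tool_pos: [0.5116, -0.2798, 0.1104]
tool_rot: [0.001, 0.718, 0.696, 0.001]
contact_force: [1.2, 1.1, 4.7]
gripper_width: 0.146
grasp_force: 59.6
```

```bash
python3 - <<'E'
from h import *
go([0.5102,-0.280,0.106],21.7+67);s=state();print(s["contact_force"],s["ft_torque"],s["gripper_width"],s["grasp_force"])
E
```

```text
t 5.45 tcp [ 0.5116 -0.2798  0.1104] head 88.21 tilt [ 0.0027 -0.0006] shift [-0.002 -0.014  0.044] twist -0.085
[1.15570108 1.10438723 4.72833378] [ 0.34717471 -0.38478726  0.0604957 ] 0.14575957442409862 59.57166016101837
```

apply_moves([
  {"translation":[0,0,-0.08],"twist":0,"hand":0},
  {"translation":[0,0,-0.1],"twist":0,"hand":0},
  {"translation":[0,0,-0.1],"twist":0,"hand":0},
  {"translation":[0,0,0],"twist":0,"hand":0},
])

```text
time: 5.85
tool_pos: [0.511, -0.2804, 0.1394]
tool_rot: [0.001, 0.718, 0.696, -0.0]
contact_force: [0.3, 0.2, -1.1]
gripper_width: 0.146
grasp_force: 59.0
```

apply_moves([
  {"translation":[0,0,-0.15],"twist":0,"hand":0},
  {"translation":[0,0,-0.2],"twist":0,"hand":0},
  {"translation":[0,0,-0.25],"twist":0,"hand":0},
  {"translation":[0,0,-0.3],"twist":0,"hand":0},
  {"translation":[0,0,-0.35],"twist":0,"hand":0},
  {"translation":[0,0,-0.25],"twist":0,"hand":0},
  {"translation":[0,0,0],"twist":0,"hand":0},
])

```text
time: 6.55
tool_pos: [0.5119, -0.2808, 0.2935]
tool_rot: [0.005, 0.718, 0.696, 0.001]
contact_force: [0.2, 0.2, -0.7]
gripper_width: 0.146
grasp_force: 59.0
```

```bash
python3 - <<'E'
from h import *
go([0.50,0.13,0.28]);s=state();print(s["contact_force"],s["gripper_width"],s["grasp_force"],s["joint_pos"])
k=get_calibration("wrist");im=grab_frame("wrist");
cv2.imwrite("pics/w2.png",im[:,:,::-1])
for q in("axle_seat","cap","axle_tip","groove","pliers","plier_grip","stand","hex_key","connector"):
    print(q,[(np.round(d["point"],4).tolist(),round(d["score"],2)) for d in recognise("wrist",q)][:3])
E
```

```text
t 6.55 tcp [ 0.5119 -0.2808  0.2935] head 88.21 tilt [ 0.0072 -0.0056] shift [ 4.103 -0.248  0.111] twist None
[ 0.24909724  0.24339025 -0.72157162] 0.1463426085833993 59.048441648483276 [-6.28963456e-01 -7.10040348e-02  1.66915790e+00 -3.46189943e-04
  1.53433575e+00 -5.97730804e-01]
axle_seat [([0.5112, -0.2645, 0.0097], 0.72)]
cap [([0.5122, -0.2654, 0.2639], 0.93), ([0.5178, -0.1425, 0.0655], 0.89)]
axle_tip []
groove [([0.5128, -0.2644, 0.0116], 0.58)]
pliers []
plier_grip []
stand []
hex_key []
connector [([0.6526, -0.132, 0.0173], 0.68), ([0.5132, -0.2672, 0.2654], 0.36)]
```

View pics/w2.png

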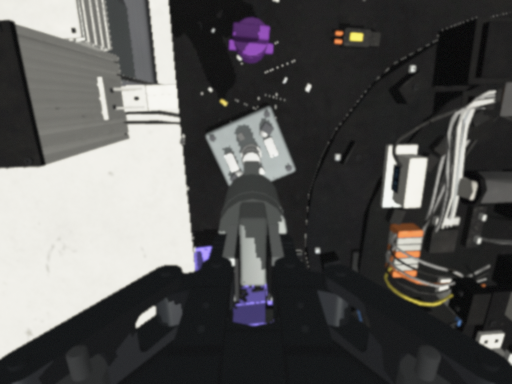

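The cap hangs upright in the gripper at about (250,220) and the axle shows below it on the plate at (250,150). I carry it to the free spot on the left.

apply_moves([
  {"translation":[0.3,0,-0.15],"twist":0,"hand":0},
  {"translation":[0.45,-0.04,-0.1],"twist":0,"hand":0},
  {"translation":[0.45,-0.04,0],"twist":0,"hand":0},
  {"translation":[0.45,-0.04,0],"twist":0,"hand":0},
  {"translation":[0.45,-0.04,0],"twist":0,"hand":0},
  {"translation":[0.45,-0.04,0],"twist":0,"hand":0},
  {"translation":[0.45,-0.04,0],"twist":0,"hand":0},
  {"translation":[0.4,0,0],"twist":0,"hand":0},
])

```text
time: 7.85
tool_pos: [0.4964, 0.063, 0.3123]
tool_rot: [0.0, 0.718, 0.696, 0.0]
contact_force: [0.2, -0.3, -0.1]
gripper_width: 0.144
grasp_force: 59.0
```

apply_moves([
  {"translation":[0.4,0,0],"twist":0,"hand":0},
  {"translation":[0.3,0,0],"twist":0,"hand":0},
  {"translation":[0,0,0],"twist":0,"hand":0},
  {"translation":[0,0,0],"twist":0,"hand":0},
])

```text
time: 8.25
tool_pos: [0.4991, 0.1312, 0.312]
tool_rot: [0.0, 0.718, 0.697, -0.0]
contact_force: [0.5, -0.3, -1.5]
gripper_width: 0.15
grasp_force: 59.0
```

```bash
python3 - <<'E'
from h import *
go([0.495,0.13,0.14]);s=state();print(s["gripper_width"],s["grasp_force"])
im=grab_frame("wrist");kt=get_calibration("wrist")
im2=grab_frame("side")
cv2.imwrite("pics/w3.png",np.hstack([im[:,:,::-1],cv2.resize(im2[150:342,170:300,::-1],(260,384))]))
for c in("wrist","side"):
  for q in("pliers","plier_grip","stand","hex_key","plug_gauge","cap"):
    print(c,q,[(np.round(d["point"],4).tolist(),round(d["score"],2)) for d in recognise(c,q)][:3])
E
```

```text
t 8.25 tcp [0.4991 0.1312 0.312 ] head 88.3 tilt [-0.0005 -0.0006] shift [-0.012 -0.04   1.72 ] twist None
0.14960364090968686 59.03306007385254
wrist pliers [([0.5042, -0.0184, 0.1499], 0.5)]
wrist plier_grip [([0.506, -0.0215, 0.1528], 0.48)]
wrist stand []
wrist hex_key [([0.6239, 0.3067, 0.0075], 0.52)]
wrist plug_gauge []
wrist cap [([0.5001, 0.1478, 0.2822], 0.88), ([0.5079, -0.122, 0.0526], 0.76)]
side pliers [([0.505, 0.0075, 0.0996], 0.69)]
side plier_grip [([0.5013, 0.0092, 0.1019], 0.57)]
side stand [([0.4974, 0.0096, 0.0115], 0.97)]
side hex_key [([0.5037, 0.0075, 0.1014], 0.16)]
side plug_gauge [([0.4795, 0.2148, 0.0126], 0.59)]
side cap [([0.4878, 0.1505, 0.2598], 0.92), ([0.5108, -0.1285, 0.0513], 0.87), ([0.4636, -0.611, 0.0594], 0.74)]
```

View pics/w3.png

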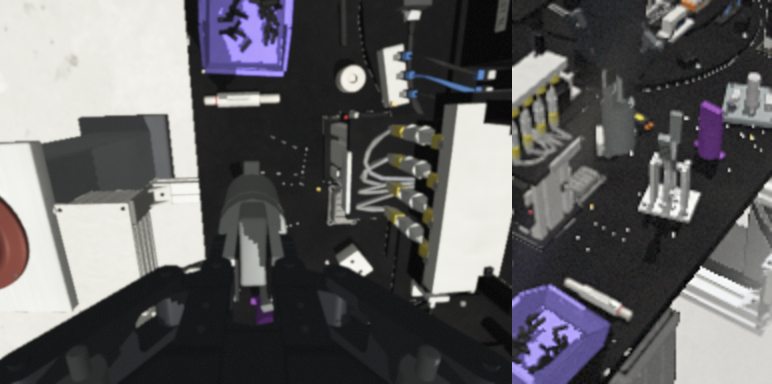

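The wrist picture shows the cap at (250,210) over free bench. The nearest things are the plug gauge at (240,100) and a fixture at x = 330 px, so I lower it here.

apply_moves([
  {"translation":[0,0,0.3],"twist":0,"hand":0},
  {"translation":[0,0,0.45],"twist":0,"hand":0},
  {"translation":[0,0,0.45],"twist":0,"hand":0},
  {"translation":[0,0,0.4],"twist":0,"hand":0},
  {"translation":[0,0,0.3],"twist":0,"hand":0},
  {"translation":[0,0,0.14],"twist":0,"hand":0},
  {"translation":[0,0,0],"twist":0,"hand":0},
  {"translation":[0,0,0],"twist":0,"hand":0},
])

```text
time: 9.75
tool_pos: [0.5003, 0.1311, 0.1098]
tool_rot: [0.001, 0.718, 0.696, 0.001]
contact_force: [0.2, -0.0, -0.7]
gripper_width: 0.15
grasp_force: 59.0
```

apply_moves([
  {"translation":[0,0,0.03],"twist":0,"hand":0},
  {"translation":[0,0,0.03],"twist":0,"hand":0},
  {"translation":[0,0,0],"twist":0,"hand":0},
])

```text
time: 10.05
tool_pos: [0.4996, 0.131, 0.1029]
tool_rot: [0.0, 0.718, 0.696, 0.0]
contact_force: [0.4, 0.6, -1.4]
gripper_width: 0.146
grasp_force: 59.0
```

apply_moves([
  {"translation":[0,0,0.03],"twist":0,"hand":0},
  {"translation":[0,0,0.03],"twist":0,"hand":0},
  {"translation":[0,0,0],"twist":0,"hand":0},
])

```text
time: 10.35
tool_pos: [0.4994, 0.131, 0.0965]
tool_rot: [0.0, 0.718, 0.696, 0.0]
contact_force: [0.5, -1.2, 0.7]
gripper_width: 0.15
grasp_force: 59.3
```

apply_moves([
  {"translation":[0,0,0.012],"twist":0,"hand":0},
  {"translation":[0,0,0],"twist":0,"hand":0},
])

```text
time: 10.55
tool_pos: [0.4997, 0.1311, 0.0965]
tool_rot: [0.0, 0.718, 0.696, 0.0]
contact_force: [-2.3, -0.7, 6.9]
gripper_width: 0.146
grasp_force: 60.2
```

apply_moves([
  {"translation":[0,0,0],"twist":0,"hand":0.4},
  {"translation":[0,0,0],"twist":0,"hand":0.7},
  {"translation":[0,0,0],"twist":0,"hand":0.9},
  {"translation":[0,0,0],"twist":0,"hand":0.9},
  {"translation":[0,0,-0.1],"twist":0,"hand":0.9},
  {"translation":[0,0,-0.3],"twist":0,"hand":0.9},
  {"translation":[0,0,-0.45],"twist":0,"hand":1},
  {"translation":[0,0,-0.45],"twist":0,"hand":1},
])

```text
time: 11.35
tool_pos: [0.4986, 0.1309, 0.2266]
tool_rot: [-0.0, 0.718, 0.696, -0.0]
contact_force: [0.4, 0.1, 0.1]
gripper_width: 1.003
grasp_force: 0.0
```

apply_moves([
  {"translation":[0,0,-0.45],"twist":0,"hand":1},
  {"translation":[-0.3,0,-0.3],"twist":0,"hand":1},
  {"translation":[-0.4,0,0],"twist":0,"hand":1},
  {"translation":[-0.4,0,0],"twist":0,"hand":1},
  {"translation":[-0.4,0,0],"twist":0,"hand":1},
  {"translation":[-0.4,0,0],"twist":0,"hand":1},
  {"translation":[0,0,0],"twist":0,"hand":1},
  {"translation":[0,0,0],"twist":0,"hand":1},
])

```text
time: 12.15
tool_pos: [0.4933, -0.0595, 0.3007]
tool_rot: [0.0, 0.719, 0.695, 0.0]
contact_force: [0.2, 0.0, -1.4]
gripper_width: 1.001
grasp_force: 0.0
```

```bash
python3 - <<'E'
from h import *
import pickle
go([0.495,0.0,0.3])
k=get_calibration("wrist");im=grab_frame("wrist");pickle.dump(k,open("w4.pkl","wb"));np.save("w4.npy",im)
for q in("pliers","plier_grip","stand","ring_center","cap"):
    print(q,[(np.round(d["point"],4).tolist(),round(d["score"],2)) for d in recognise("wrist",q)][:3])
cv2.imwrite("pics/w4.png",cv2.resize(im[:,:,::-1],(800,600),interpolation=cv2.INTER_CUBIC))
E
```

```text
t 12.15 tcp [ 0.4933 -0.0595  0.3007] head 88.11 tilt [0.0006 0.0004] shift [ 0.595 -0.002  0.007] twist None
pliers [([0.4981, 0.1133, 0.0535], 0.36)]
plier_grip [([0.5031, 0.0024, 0.1164], 0.69)]
stand [([0.5, 0.0025, 0.0036], 0.92), ([0.6606, -0.0528, 0.0233], 0.29)]
ring_center [([0.5092, 0.0003, 0.1155], 0.57), ([0.5001, 0.112, 0.0512], 0.52)]
cap [([0.518, -0.1296, 0.0639], 0.64), ([0.4987, 0.1137, 0.0535], 0.57)]
```

View pics/w4.png

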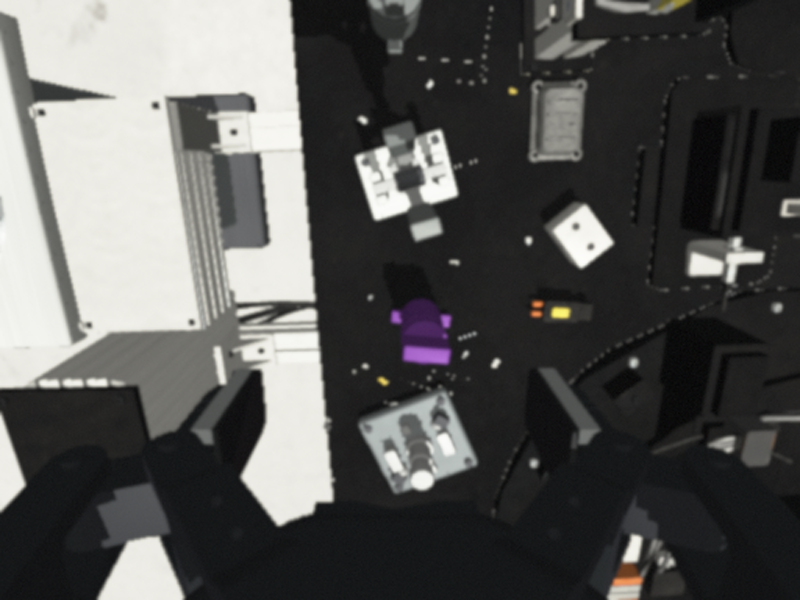

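The wrist picture (800 px scale) shows the cap standing at (395,20). The stand base has corners (355,157), (442,128), (458,188) and (375,220), with the handle tops near (400,140) and (427,225). The bare axle's top is at (422,480).

```bash
python3 - <<'E'
from h import *
import pickle
k=pickle.load(open("w4.pkl","rb"));im=np.load("w4.npy");sc=.64
P=unproj(k,np.array([(355,157),(442,128),(458,188),(375,220)])*sc,0.008);print(np.round(P,4),P.mean(0))
print([round(np.linalg.norm(P[i]-P[(i+1)%4]),4) for i in range(4)],[round(np.degrees(np.arctan2(*(P[(i+1)%4]-P[i])[1::-1])),1) for i in range(4)])
print("axle tip",unproj(k,np.array([(422,480)])*sc,0.069))
cr=im[70:165,215:310,::-1]
cv2.imwrite("pics/c4.png",cv2.resize(cr,(600,600),interpolation=cv2.INTER_CUBIC))
E
```

```text
[[ 0.4594  0.0166  0.008 ]
 [ 0.5373  0.0386  0.008 ]
 [ 0.5516 -0.0136  0.008 ]
 [ 0.4747 -0.0401  0.008 ]] [5.05762854e-01 3.80312556e-04 8.00000000e-03]
[np.float64(0.081), np.float64(0.0542), np.float64(0.0813), np.float64(0.0588)] [np.float64(15.8), np.float64(-74.7), np.float64(-161.0), np.float64(105.1)]
axle tip [[ 0.51096662 -0.28019252  0.069     ]]
```

View pics/c4.png

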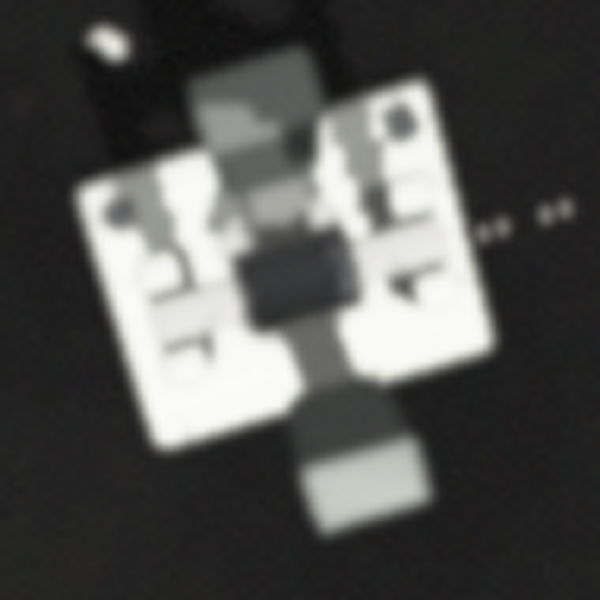

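The crop shows the stand corners (75,185), (432,75), (497,350) and (155,452). The handle tops are at (258,95) and (368,485), and the black pivot is at (300,278).

```bash
python3 - <<'E'
from h import *
import pickle
k=pickle.load(open("w4.pkl","rb"))
f=lambda c,z:unproj(k,np.array(c,float)*95/600+[215,70],z)
P=f([(75,185),(432,75),(497,350),(153,453)],.008);print(P.mean(0))
print([round(np.linalg.norm(P[i]-P[(i+1)%4]),4) for i in range(4)],[round(np.degrees(np.arctan2(*(P[(i+1)%4]-P[i])[1::-1])),1) for i in range(4)])
L=f([(300,468),(415,435),(435,495),(322,537)],.158);U=f([(188,80),(308,45),(325,105),(203,140)],.158)
for X in(L,U):print(np.round(X,4).tolist(),X.mean(0),[round(np.linalg.norm(X[i]-X[(i+1)%4]),4) for i in range(4)],[round(np.degrees(np.arctan2(*(X[(i+1)%4]-X[i])[1::-1])),1) for i in range(4)])
d=U.mean(0)-L.mean(0);print("mid",(U.mean(0)+L.mean(0))/2,np.degrees(np.arctan2(d[1],d[0]))-90)
go([0.506,0.001,0.2],17)
E
```

```text
[ 0.50576647 -0.00132244  0.008     ]
[np.float64(0.0816), np.float64(0.0612), np.float64(0.0816), np.float64(0.0614)] [np.float64(14.5), np.float64(-76.4), np.float64(-165.3), np.float64(103.7)]
[[0.5027, -0.0254, 0.158], [0.5197, -0.0211, 0.158], [0.5226, -0.03, 0.158], [0.5058, -0.0357, 0.158]] [ 0.51268454 -0.02803682  0.158     ] [np.float64(0.0175), np.float64(0.0094), np.float64(0.0177), np.float64(0.0108)] [np.float64(14.2), np.float64(-72.0), np.float64(-161.2), np.float64(106.3)]
[[0.4885, 0.0291, 0.158], [0.5053, 0.0332, 0.158], [0.5075, 0.0252, 0.158], [0.4903, 0.0211, 0.158]] [0.49790334 0.02712928 0.158     ] [np.float64(0.0173), np.float64(0.0083), np.float64(0.0177), np.float64(0.0082)] [np.float64(13.5), np.float64(-74.7), np.float64(-166.6), np.float64(102.4)]
mid [ 5.05293937e-01 -4.53767048e-04  1.58000000e-01] 14.999506897384094
t 12.45 tcp [ 0.4934 -0.0579  0.3002] head 88.33 tilt [0.0001 0.0001] shift [0.592 0.109 1.002] twist 12.449
```

apply_moves([
  {"translation":[0.2,0.035,0.25],"twist":1,"hand":1},
  {"translation":[0,0,0.25],"twist":1,"hand":1},
  {"translation":[0,0,0.3],"twist":1,"hand":1},
  {"translation":[0,0,0],"twist":1,"hand":1},
  {"translation":[0,0,0],"twist":1,"hand":1},
  {"translation":[0,0,0],"twist":1,"hand":1},
  {"translation":[0,0,0],"twist":1,"hand":1},
])

```text
time: 13.15
tool_pos: [0.4974, -0.0383, 0.22]
tool_rot: [-0.0, 0.914, 0.406, -0.0]
contact_force: [0.1, -0.1, 0.8]
gripper_width: 1.002
grasp_force: 0.0
```

apply_moves([
  {"translation":[0,0,0],"twist":1,"hand":1},
  {"translation":[0,0,0],"twist":1,"hand":1},
  {"translation":[0,0,0],"twist":1,"hand":1},
  {"translation":[0,0,0],"twist":1,"hand":1},
  {"translation":[0,0,0],"twist":1,"hand":1},
  {"translation":[0,0,0],"twist":0.8,"hand":1},
  {"translation":[0,0,0],"twist":0,"hand":1},
])

```text
time: 13.85
tool_pos: [0.4975, -0.0384, 0.2201]
tool_rot: [-0.0, 0.991, 0.13, -0.0]
contact_force: [0.8, 0.4, -0.3]
gripper_width: 1.0
grasp_force: 0.0
```

```bash
python3 - <<'E'
from h import *
go([0.5055,-0.0007,0.17],14.7);print(state()["joint_pos"])
E
```

```text
t 13.85 tcp [ 0.4975 -0.0384  0.2201] head 14.96 tilt [-0.0001  0.0001] shift [ 0.175 -0.343  0.501] twist 0.046
[-2.26315018e-01 -2.33160974e-01  1.93617752e+00  7.97965154e-05
  1.43868870e+00  1.08329156e+00]
```

apply_moves([
  {"translation":[0.17,-0.34,0],"twist":0.04,"hand":1},
  {"translation":[0,0,0],"twist":0,"hand":1},
  {"translation":[0,0,0],"twist":0,"hand":1},
])

```text
time: 14.15
tool_pos: [0.5052, -0.0011, 0.2201]
tool_rot: [0.0, 0.992, 0.129, -0.0]
contact_force: [0.3, -1.0, 0.3]
gripper_width: 0.999
grasp_force: 0.0
```

```bash
python3 - <<'E'
from h import *
import pickle
go([0.5055,-0.0007,0.135],14.7)
k=get_calibration("wrist");im=grab_frame("wrist");pickle.dump(k,open("w5.pkl","wb"));np.save("w5.npy",im)
p=proj("wrist",[[0.5055,-0.0007,0.158]])[0];print(p)
cv2.imwrite("pics/w5.png",cv2.resize(im[:,:,::-1],(800,600),interpolation=cv2.INTER_CUBIC))
E
```

```text
t 14.15 tcp [ 0.5052 -0.0011  0.2201] head 14.85 tilt [-0.0002 -0.0003] shift [ 0.005 -0.003  0.851] twist 0.027
[249.57839202 209.92145003]
```

View pics/w5.png

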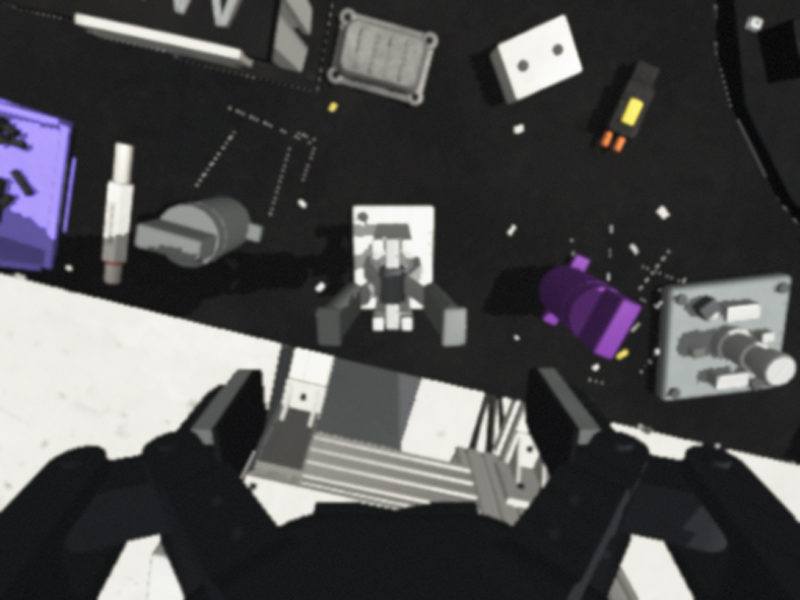

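The handle tops sit symmetrically at (330,326) and (453,326), where predicted to within 1 px. The cap stands upright at left (195,230). I descend and squeeze.

apply_moves([
  {"translation":[0.01,0.003,0.3],"twist":0,"hand":1},
  {"translation":[0,0,0.3],"twist":0,"hand":1},
  {"translation":[0,0,0.2],"twist":0,"hand":1},
  {"translation":[0,0,0.05],"twist":0,"hand":1},
  {"translation":[0,0,0],"twist":0,"hand":1},
])

```text
time: 14.7
tool_pos: [0.5057, -0.0023, 0.1345]
tool_rot: [-0.0, 0.992, 0.127, -0.001]
contact_force: [-0.7, -0.4, -0.0]
gripper_width: 0.998
grasp_force: 0.0
```

apply_moves([
  {"translation":[0,0,0],"twist":0,"hand":0},
  {"translation":[0,0,0],"twist":0,"hand":0},
  {"translation":[0,0,0],"twist":0,"hand":0},
  {"translation":[0,0,0],"twist":0,"hand":0},
  {"translation":[0,0,0],"twist":0,"hand":0},
  {"translation":[0,0,0],"twist":0,"hand":0},
])

```text
time: 15.3
tool_pos: [0.509, -0.0019, 0.14]
tool_rot: [0.001, 0.992, 0.128, 0.004]
contact_force: [-1.9, 2.0, 11.8]
gripper_width: 0.461
grasp_force: 59.2
```

```bash
python3 - <<'E'
from h import *
go([0.5055,-0.0007,0.135],14.7);s=state();print(s["contact_force"],s["ft_torque"],s["gripper_width"],s["grasp_force"])
E
```

```text
t 15.3 tcp [ 0.509  -0.0019  0.14  ] head 14.65 tilt [ 0.0073 -0.0001] shift [-0.031 -0.021  0.05 ] twist -0.008
[-1.86768454  1.9748622  11.80706397] [ 0.40833114  0.34517785 -0.11415927] 0.4605511956645176 59.23460765654454
```

apply_moves([
  {"translation":[0,0,-0.05],"twist":0,"hand":0},
  {"translation":[0,0,-0.05],"twist":0,"hand":0},
  {"translation":[0,0,-0.1],"twist":0,"hand":0},
  {"translation":[0,0,-0.1],"twist":0,"hand":0},
  {"translation":[0,0,0],"twist":0,"hand":0},
])

```text
time: 15.8
tool_pos: [0.5073, -0.0021, 0.1672]
tool_rot: [0.001, 0.992, 0.128, 0.002]
contact_force: [0.0, -0.6, -0.5]
gripper_width: 0.457
grasp_force: 60.2
```

```bash
python3 - <<'E'
from h import *
go([0.5055,-0.0007,0.135],14.7);s=state();print(s["contact_force"],s["ft_torque"],s["gripper_width"],s["grasp_force"])
E
```

```text
t 15.8 tcp [ 0.5073 -0.0021  0.1672] head 14.66 tilt [ 0.0034 -0.0006] shift [-0.015 -0.018  0.322] twist -0.008
[ 0.00133034 -0.59044436 -0.52990965] [-0.00024844  0.03372155 -0.04779678] 0.45689993028086434 60.21682010963559
```

apply_moves([
  {"translation":[0,0,-0.3],"twist":0,"hand":0},
  {"translation":[0,0,-0.4],"twist":0,"hand":0},
  {"translation":[0,0,-0.4],"twist":0,"hand":0},
  {"translation":[-0.06,0.25,0],"twist":0,"hand":0},
  {"translation":[-0.1,0.4,0],"twist":0,"hand":0},
  {"translation":[-0.1,0.4,0],"twist":0,"hand":0},
  {"translation":[-0.1,0.4,0],"twist":0,"hand":0},
  {"translation":[-0.1,0.4,0],"twist":0,"hand":0},
])

```text
time: 16.6
tool_pos: [0.5082, -0.194, 0.2749]
tool_rot: [-0.0, 0.992, 0.128, -0.0]
contact_force: [1.1, 0.0, -1.9]
gripper_width: 0.449
grasp_force: 60.9
```

apply_moves([
  {"translation":[-0.1,0.4,0],"twist":0,"hand":0},
  {"translation":[-0.1,0.4,0],"twist":0,"hand":0},
  {"translation":[0,0,0],"twist":0,"hand":0},
  {"translation":[0,0,0],"twist":0,"hand":0},
  {"translation":[0,0,0],"twist":0,"hand":0},
])

```text
time: 17.1
tool_pos: [0.5093, -0.2741, 0.2748]
tool_rot: [-0.0, 0.992, 0.128, -0.0]
contact_force: [-0.1, 0.1, -2.3]
gripper_width: 0.455
grasp_force: 61.9
```

```bash
python3 - <<'E'
from h import *
go([0.5107,-0.280,0.235],14.7);s=state();print(s["contact_force"],s["gripper_width"],s["grasp_force"])
_,t,_=tool()
im=grab_frame("side");np.save("s6.npy",im)
pr=proj("side",[t,t-[0,0,.118],[0.5107,-0.28,0.069],[.5107,-.28,.05]]);print(pr)
for q in("pliers","ring_center","axle_tip"):print(q,[(np.round(d["point"],4).tolist(),round(d["score"],2)) for d in recognise("side",q)][:3])
x,y=pr[1].astype(int);x0,y0=x-40,y-40
print(x0,y0)
a=cv2.resize(im[y0:y0+80,x0:x0+60,::-1],(450,600),interpolation=cv2.INTER_CUBIC)
g=grab_frame("wrist");np.save("w6.npy",g)
cv2.imwrite("pics/s6.png",np.hstack([a,cv2.resize(g[230:,200:320,::-1],(350,450)).__getitem__(slice(None)) if 0 else cv2.copyMakeBorder(cv2.resize(g[200:330,195:305,::-1],(350,414)),0,186,0,0,0)]))
E
```

```text
t 17.1 tcp [ 0.5093 -0.2741  0.2748] head 14.69 tilt [-0.0004  0.0008] shift [-0.002  0.061  0.398] twist -0.001
[-0.05816197  0.12414857 -2.34447193] 0.45477556412458653 61.9102156880399
[[295.4559983  134.05933316]
 [292.6573695  165.98821123]
 [291.16605827 186.71389526]
 [290.76169983 191.18538909]]
pliers [([0.5034, -0.2582, 0.2126], 0.61), ([0.6538, -0.046, 0.0242], 0.29)]
ring_center [([0.4994, -0.264, 0.2142], 0.61), ([0.5034, -0.264, 0.017], 0.18)]
axle_tip [([0.5018, -0.2658, 0.009], 0.67)]
252 125
```

View pics/s6.png

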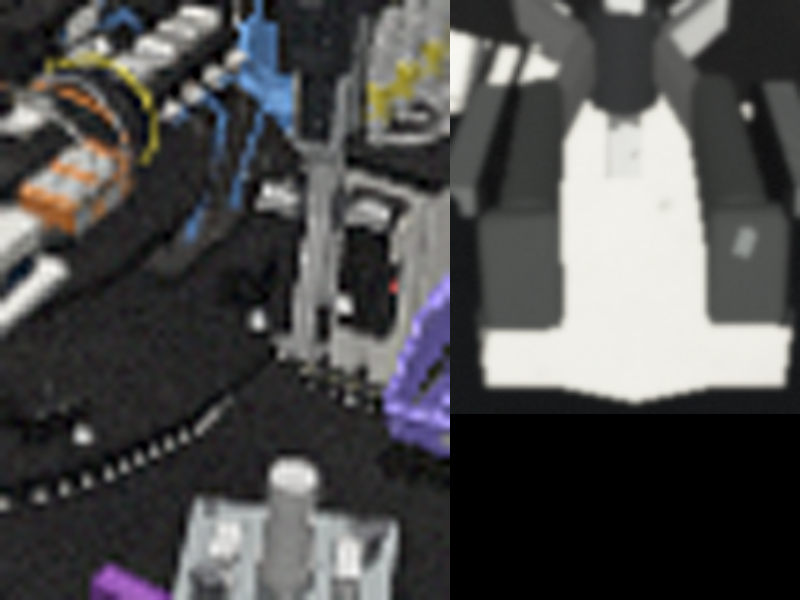

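In the side picture the pliers hang upright with the jaws at about (310,345) of the crop, directly above the axle tip at (295,465). The squeezed handles are parallel in the gripper. I lower to just above the tip and measure ring against axle in one picture.

apply_moves([
  {"translation":[0,0.06,0.15],"twist":0,"hand":0},
  {"translation":[0,0,0.3],"twist":0,"hand":0},
  {"translation":[0,0,0.25],"twist":0,"hand":0},
  {"translation":[0,0,0],"twist":0,"hand":0},
  {"translation":[0,0,0],"twist":0,"hand":0},
])

```text
time: 17.85
tool_pos: [0.5106, -0.2806, 0.2042]
tool_rot: [-0.001, 0.992, 0.128, -0.001]
contact_force: [0.4, -1.2, -1.8]
gripper_width: 0.454
grasp_force: 61.9
```

```bash
python3 - <<'E'
from h import *
go([0.5107,-0.280,0.168],14.7)
_,t,Rm=tool()
k=get_calibration("wrist");im=grab_frame("wrist");np.save("w7.npy",im)
import pickle;pickle.dump(k,open("w7.pkl","wb"))
print("proj ring",proj("wrist",[t+Rm@[0,0,.118],t+Rm@[0,.025,.118],t+Rm@[0.01,0.009,.118],[.5107,-.28,.069]]))
r=[d for d in regions_of("wrist","pliers")];print([(d["score"],d["pixels"].sum()) for d in r])
m=r[0]["pixels"] if r else None
g=cv2.cvtColor(im,cv2.COLOR_RGB2GRAY)
print("cols 200..306 step2, rows 130..240 step 3")
for v in range(130,241,3):print(v,"".join("%x"%(g[v,u]//16) for u in range(200,308,1)))
if m is not None:
  for v in range(130,241,4):print(v,"".join("#" if m[v,u] else "." for u in range(200,308,1)))
E
```

```text
t 17.85 tcp [ 0.5106 -0.2806  0.2042] head 14.66 tilt [-0.0014  0.001 ] shift [ 0.003 -0.005  0.362] twist -0.006
proj ring [[250.10160425 187.99468103]
 [278.34756664 187.95479684]
 [260.35006296 177.02091276]
 [249.86592506 182.4350792 ]]
[(0.65, np.int64(6182))]
cols 200..306 step2, rows 130..240 step 3
130 356788899999999aaaaaaaabbbbbbbbbbbbbbbbbbbbbbbbbbbbbbbbbbbbbbbbbbbbbbbbbbbbbbba866666779aaa96322222212222122
133 5789a9988899aaabbbbaaaaaa99aabbbbbbbbbbbbbbbbbbbbbbbbbbbbbbbbbbbbbbbbbbbbbbbbbbbbbaaabbbbba97322222211212111
136 3677666666678aaaa98776556666689abbbbbbbbbbbbbbbaaaaaaaaaaaaaabbbbbbbbbbbbbbbbbbbbbbbbbbbbbba7422211111221121
139 2578876666789998665556666666666789aa988888899999abbccccddddddbbbbbbbbbbbbbbbbbbbbbbbbbbbbbba8532222122222212
142 23689aaaaaaa876555666666666666666679cdeeeeeeeeeeeeeeeeeeeeeeecbbbbbbbbbbbbbbbbbbbbbbbbbbbbba9632111122222212
145 35679aabbbba98766566666666678acddb99cdeeeeeeeeeeeeeeeeeeeeeeedbbbbbbbbbbbbbbbbbbbbbbbbbbbaaa9742112221222222
148 55568aaabbbbbbaa97655666679bdeeeeca8bdeeeeeeeeeeeeeeeeeeeeeeedbbbbbbbbbbbbbbbbbbbbbbbbbbbbbba742221112212222
1
[... 5852 characters left out ...]
......................
218 ............................############################################....................................
222 ............................###############################################.................................
226 ..................#################################################################.........................
230 .................#####################################################################......................
234 ................###########################################....#########################....................
238 ...............####################........#############..........#######################...................
```

```bash
python3 - <<'E'
from h import *
# camera fixed in tool; project points given in tool frame (mm)
_,t,Rm=tool()
f=lambda P:np.round(proj("wrist",[t+Rm@(np.array(p)/1000) for p in P]),1).tolist()
for dx,dz in((0,0),(-4,0),(0,-14),(-2,-7)):
  print(dx,dz,"handle corners",f([(9+dx,-20,-18+dz),(-9+dx,-20,-18+dz),(9+dx,20,-18+dz),(-9+dx,20,-18+dz)]))
  print("  bar end",f([(28+dx,-4,56+dz),(28+dx,4,56+dz),(28+dx,0,64+dz)]),"ring c / inner",f([(dx,0,118+dz),(dx,19,118+dz)]))
g=cv2.cvtColor(np.load("w7.npy"),cv2.COLOR_RGB2GRAY)
for v in range(226,322,3):print(v,"".join("%x"%(g[v,u]//16) for u in range(196,312)))
E
```

```text
0 0 handle corners [[200.9, 260.7], [203.3, 297.3], [297.9, 260.7], [295.9, 297.3]]
  bar end [[244.3, 173.4], [256.8, 173.4], [250.7, 170.6]] ring c / inner [[251.2, 187.7], [272.8, 187.7]]
-4 0 handle corners [[201.5, 269.2], [203.8, 305.0], [297.4, 269.1], [295.4, 305.0]]
  bar end [[244.4, 179.4], [256.8, 179.4], [250.7, 176.4]] ring c / inner [[251.2, 192.0], [272.7, 192.0]]
0 -14 handle corners [[194.4, 280.9], [197.4, 320.8], [303.6, 280.9], [301.0, 320.8]]
  bar end [[243.7, 179.0], [257.1, 179.0], [250.5, 175.7]] ring c / inner [[251.1, 192.5], [274.0, 192.5]]
-2 -7 handle corners [[198.1, 274.6], [200.8, 312.4], [300.3, 274.6], [298.1, 312.4]]
  bar end [[244.1, 179.2], [257.0, 179.2], [250.6, 176.0]] ring c / inner [[251.2, 192.3], [273.3, 192.2]]
226 22222223444444443211123333333333445555555554433333333333333333344555555555544333333333332222211123445544444322222222
229 22222345555555543211223333333333334555555543333333333333333333334455555555443333333333332221111112355555555432222222
232 2222345555555543111123333333333333445555433233333333333333333332223455555543333333333
[... 2840 characters left out ...]
dccccccccdeeeeefffffeefffffefffeeeeeeeeeeeefefeeeeeefefeeeeeeeeeeeeeeeeeeeeeeeeeeeeec8311111111
307 111111248ceeffeeeeeeeffffeffeeffffefeeeeeeeeeeeefeefeeeeeeeeeeeeeeeeefffeeeeeeeeeeeeeeeeeeeeeeeeeeeeeeeeda5211111111
310 111111126beefeffffffffffffeeeffffffffeeefffffffeeeeeeeeeeeeeeeeeeefeeeeeeeeeeeeeeeeeeeeeeeeeeeeeeeeeeeeec83111111111
313 111111126aeefeeeeefeffeffefeeeeffffffffefffffffeeeeeeefefeeeeeeeeeeeeeeeeeeeeeeeeeeeeeeeeeeeeeeeeeeeeeeec83111111111
316 1111111126beeeeeeeeeeeeeeeeeeeffffffffffffffffffffeeeeeeefeeeeeeeeeeeeeeeeeeeeeeeeeeeeeeeeeeeeeeeeeeeeec831111111111
319 1111111125adeeeeeeeeeeeeeeeeeeeeeeeeefffffeeeeeefeeeeeeffffeeeeeeeeeeeeeeeeeeeeeeeeeeeeeeeeeeeeeeeeeeeec731111111111
```

apply_moves([
  {"translation":[0.039,0.02,0],"twist":0,"hand":0},
  {"translation":[0,0,0],"twist":0,"hand":0},
  {"translation":[0,0,0],"twist":0,"hand":0},
])

```text
time: 18.25
tool_pos: [0.5157, -0.282, 0.2061]
tool_rot: [0.001, 0.992, 0.128, 0.001]
contact_force: [0.6, 0.4, -2.0]
gripper_width: 0.455
grasp_force: 61.9
```

```bash
python3 - <<'E'
from h import *
go([0.5107,-0.280,0.168],14.7)
im=grab_frame("wrist");np.save("w8.npy",im)
print("axis at .086,.069,.05",proj("wrist",[[.5107,-.28,z] for z in(.086,.069,.05)]).round(1).tolist())
r=regions_of("wrist","pliers");m=r[0]["pixels"];g=cv2.cvtColor(im,cv2.COLOR_RGB2GRAY)
for v in range(160,212,2):print(v,"".join("%x"%(g[v,u]//16) for u in range(204,296)))
for v in range(174,220,3):print(v,"".join("#" if m[v,u] else "." for u in range(204,296)))
im=grab_frame("side");np.save("s8.npy",im)
_,t,Rm=tool();print("side ring/axis tip",proj("side",[t+Rm@[-.004,-.0025,.118],[.5107,-.28,.069],[.5107,-.28,.086]]).round(1).tolist())
g=cv2.cvtColor(im,cv2.COLOR_RGB2GRAY)
for v in range(158,212):print(v,"".join("%x"%(g[v,u]//16) for u in range(270,315)))
E
```

```text
t 18.25 tcp [ 0.5157 -0.282   0.2061] head 14.66 tilt [ 0.0012 -0.0009] shift [-0.044 -0.032  0.381] twist -0.007
axis at .086,.069,.05 [[247.7, 191.7], [248.0, 186.4], [248.3, 181.1]]
160 aaabaaabbbbbbaaaaabbbbbbbbbbbbbbbbbbaaaaaaaaaaaabbbbbbbbbbbbbbbbbbbbbbbbbbbbbbbbbbbbba963222
162 9aaababbbbbbbbbabbabbbaaaabbbbaaaaa98777899a999a9aaabbbbbbbbbbbbbbbbbbabbbbbbbbbbbbbbb974222
164 9aababbbbbbbbaaaaa9899877888888877778abcccccddddddcaaaabbbaa9aa98888889aabbbbbbbbbbbbba74222
166 89aaabbbaa99a987776666666666666666689aaa97777889acdddbaaaaa876678abccddddcbbbbbbbbaaaaa74222
168 79aababba876666666666666666666666677666667787777789bdddbbaa97668bdeeeeeeecbbbbbbbbbbbba85322
170 69aaaaaa986666666666666666666666776666678abbbcccba99acddcbba8767adeeeeeddcbbbbbbbbbbbba86322
172 689a9876666666666666666666666666766677766777789abccbabcddcbbaaaaacddddcccbbbbbbbbbbbbba96322
174 45777666666666666666666666666667777666666777776678abbbbcdcbbbbbbbbbbbbbbbbbbbbbbbbbbbba97422
176 34556666666666665666666666666667776677888888887666679acdccbbbbbaaabbbbbbbbbbbbbbbbbaaaaa7422
178 2455666666666666777779bddb8666666679bc
[... 5226 characters left out ...]

198 2222228bbaeddaaab7788879bb8edd745b92222222222
199 2222219ba999a7aba7788779aa8edd648b72212222222
200 222222aa88877abb678888799badde78bb62222222222
201 222223b66669aabb77888886bb9ddeabbb41222222222
202 543226b74666a9bb67788876bb6778bbbb21222222322
203 865218b834337aba65687767bb7887bbba21222222222
204 88742ab644348ab65657865bbb7796bbba22222223222
205 777436975547bbb65659965bbb8788bbba22122222222
206 34333566787bbbb65559768bbbbbbbbab912222222222
207 33343766bbbbbbb8855548bbaaabbbbab712122222212
208 334335899aaaaaabb6668bbbbbbbba99b622222222222
209 3333346677788889a668abaabbbbb866b412222222222
210 433334556666666677778889aaaaa767b222222222222
211 33333211345556556666666777788899a122222222232
```

apply_moves([
  {"translation":[0,0,0.04],"twist":0,"hand":0},
  {"translation":[0,0,0.05],"twist":0,"hand":0},
  {"translation":[0,0,0.05],"twist":0,"hand":0},
  {"translation":[0,0,0],"twist":0,"hand":0},
  {"translation":[0,0,0],"twist":0,"hand":0},
])

```text
time: 18.9
tool_pos: [0.515, -0.2816, 0.1906]
tool_rot: [-0.0, 0.992, 0.128, -0.0]
contact_force: [-0.3, -0.4, -2.0]
gripper_width: 0.451
grasp_force: 61.9
```

apply_moves([
  {"translation":[0,0,0.04],"twist":0,"hand":0},
  {"translation":[0,0,0.04],"twist":0,"hand":0},
  {"translation":[0,0,0],"twist":0,"hand":0},
  {"translation":[0,0,0],"twist":0,"hand":0},
])

```text
time: 19.3
tool_pos: [0.5151, -0.2816, 0.1828]
tool_rot: [-0.0, 0.992, 0.128, -0.0]
contact_force: [0.1, -0.2, -3.5]
gripper_width: 0.454
grasp_force: 61.9
```

```bash
python3 - <<'E'
from h import *
go([0.515,-0.282,0.168],14.7);s=state();print(s["contact_force"],s["ft_torque"])
_,t,_=tool();z=t[2]-.118
print("axis",round(z,4),proj("wrist",[[.5107,-.28,h] for h in(z,.069)]).round(1).tolist())
im=grab_frame("wrist");np.save("w9.npy",im)
r=regions_of("wrist","pliers");m=r[0]["pixels"];g=cv2.cvtColor(im,cv2.COLOR_RGB2GRAY)
for v in range(160,212,2):print(v,"".join("%x"%(g[v,u]//16) for u in range(204,296)))
for v in range(174,208,3):print(v,"".join("#" if m[v,u] else "." for u in range(204,296)))
E
```

```text
t 19.3 tcp [ 0.5151 -0.2816  0.1828] head 14.65 tilt [-0.0004  0.0003] shift [-0.002  0.004  0.148] twist -0.008
[ 0.10043371 -0.20373298 -3.5386726 ] [-0.0126559   0.04257132  0.04046299]
axis 0.0648 [[248.2, 191.8], [248.1, 193.3]]
160 bbbbbbbbbbbbaaaaaaaaaaaaaaabbbccbbbbbbbbbbbbbbbbbbbbbbbbbbbbbbbbbbbbbbbbbbbbbbbbbbbbbbbbba74
162 bbbbbbbbbbbbbabbbbbbbbbbbbbbbbbbbbbbbbbbbbbbbbbbbbbbbbbbbbbbbbbbbbbbbbbbbbbbbbbbbbbbbbbbba74
164 bbbbbbbbbbbbbbbbbbbbbbbbbbbbbbbbbbbba999aaaaaaaaabbbbbbbbbbbbbbbbbbbbbbbbbbbbbbbbbbbbbaaba85
166 aaabbbbbbbbbbbbbbbbbbbbbbbbbbaaaaa99877789aaa99999aaabbbbbbbbbbbbaaabbbbaabbbbbbbbbbbbbbba85
168 78aabbbbbbbbaaaaa999aaaaa9888876666789abccddddddddcbaaabbbbba99a9877888889abbbbbbbbbbbbbba96
170 6679aba999a9877776666666666666666679a98777777889abddddbaabba87666789abcddedcbbbbbbbbbbbbba97
172 789abba87666666666666666666666666777766556666666678acdddbbbaa87668bdeeeeeeedcbbbbbbbbbbbba97
174 9aaaa987666666666666666666666666776656678abbbba987678acddcbba87668adeeeeeeeedbbbbbbbbbaaaaa7
176 9aa9876666666666666666666666666776667777899aaaa9976678adedcbba9988aceeeddddcbbbbbbbbbb
[... 2119 characters left out ...]
###..................
189 ..........############..................##########.................###########..............
192 .........############..................###########..................###########.............
195 ..........###########..................###########.................###########..............
198 ..........############................#############...............############..............
201 ...........###############.........###################........################..............
204 ............################......######################.....################...............
207 .............###############################################################................
```

apply_moves([
  {"translation":[0,0,0.04],"twist":0,"hand":0},
  {"translation":[0,0,0.04],"twist":0,"hand":0},
  {"translation":[0,0,0],"twist":0,"hand":0},
])

```text
time: 19.7
tool_pos: [0.5147, -0.2814, 0.174]
tool_rot: [-0.001, 0.992, 0.128, -0.001]
contact_force: [-0.2, -0.8, -3.0]
gripper_width: 0.454
grasp_force: 61.9
```

apply_moves([
  {"translation":[0,0,0.04],"twist":0,"hand":0},
  {"translation":[0,0,0.028],"twist":0,"hand":0},
  {"translation":[0,0,0],"twist":0,"hand":0},
  {"translation":[0,0,0],"twist":0,"hand":0},
])

```text
time: 20.1
tool_pos: [0.5151, -0.2817, 0.1682]
tool_rot: [-0.0, 0.992, 0.128, -0.0]
contact_force: [-0.4, -0.3, -3.0]
gripper_width: 0.455
grasp_force: 61.9
```

```bash
python3 - <<'E'
from h import *
go([0.515,-0.282,0.168],14.7);s=state();print(s["contact_force"],s["ft_torque"],s["gripper_width"])
_,t,Rm=tool();z=t[2]-.118
c=t+Rm@[-.0042,-.0022,0]
print("axis",round(z,4),proj("wrist",[[.5107,-.28,h] for h in(z,.069)]).round(1).tolist())
im=grab_frame("wrist");np.save("w9.npy",im)
r=regions_of("wrist","pliers");m=r[0]["pixels"];g=cv2.cvtColor(im,cv2.COLOR_RGB2GRAY)
for v in range(176,206,3):print(v,"".join("#" if m[v,u] else "." for u in range(204,296)))
im=grab_frame("side");np.save("s9.npy",im);g=cv2.cvtColor(im,cv2.COLOR_RGB2GRAY)
ax=Rm[:,0];ay=Rm[:,1]
P=[[.5107,-.28,.069],[.5107,-.28,.05]]+[np.array([.5107,-.28,.05])+a*ay for a in(-.025,.025,-.03,.03)]+[[c[0],c[1],t[2]-.06]]
print("side",proj("side",P).round(1).tolist())
for v in range(164,212):print(v,"".join("%x"%(g[v,u]//16) for u in range(275,310)))
for q in("cap","pliers"):print(q,[(np.round(d["point"],3).tolist(),round(d["score"],2)) for d in recognise("side",q)][:4])
E
```

```text
t 20.1 tcp [ 0.5151 -0.2817  0.1682] head 14.66 tilt [-0.0002  0.0001] shift [-0.002  0.003  0.002] twist -0.008
[-0.40078732 -0.27732046 -2.95364416] [-0.02279433  0.00537088  0.00828685] 0.4554389166678249
axis 0.0502 [[248.1, 191.9], [247.7, 198.8]]
176 .........................................########...........................................
179 ....................######.............############...........######........................
182 .................#########.............###########............#########.....................
185 ...............#########...............###########..............#########...................
188 ...........###########.................###########................############..............
191 ..........###########..................###########.................############.............
194 ..........###########..................###########................############..............
197 ..........############.................############..............#############..............
200 ...........##############............################.........#####
[... 1661 characters left out ...]
8779b8edd648b712222
200 2aa88877aab677887799b9dde78bb622222
201 3b66779aabb77888886bbaddeabbb422222
202 6b74676aaab67788876bb6778abbb212222
203 8c734337abb65677767bb7787bbba222222
204 9b744448aba6667868bbb7796bbba222222
205 6975548bbb6556996bbbb8888bbba112222
206 566888bbba6565975bbbbbbbbbbb9212222
207 766bbaaaa85656545bbbbbbbbaab6221222
208 5899a6655a6666658bbbbbbba99b6222122
209 4677667777666666aaabbbbb866b4222222
210 4556666666677777688aaaab767b2212222
211 212345556566666666677788899a2122222
cap [([0.486, 0.148, 0.056], 0.97), ([0.511, -0.129, 0.056], 0.84), ([0.466, -0.614, 0.056], 0.6), ([0.509, -0.26, 0.091], 0.44)]
pliers [([0.508, -0.268, 0.107], 0.64), ([0.626, 0.048, 0.021], 0.47)]
```

The ring is centred on the axle axis within 1 mm and its computed height is 50 mm. There are no contact forces beyond the weight, and the cap is standing. I hand in.

```bash
python3 -c "
from plant import *
print(job_done())"
```

```text
the job is handed in; nothing more can be done
None
```

I handed the job in at about 20 s. The cap is off and standing on the bench near x = 0.50, y = 0.13 m. The pliers are squeezed, holding the spread ring centred on the axle within about 1 mm, at a computed height of 50 mm. Two things are less certain: the pictures confirm that height only to about 4 mm, and the pliers hang about 1° off upright.

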